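# Clear a snapped sample tube into the sprung-flap glass bin

### The arm

A 6-joint arm with a two-finger parallel gripper is mounted at the origin on the work surface. World frame = base frame: x ahead of the robot, y to its left, z up, the work surface at z = 0. Lengths are in m, angles in rad, forces in N, time in s.
With the tool pointing down it reaches from about 0.35 to 0.925 m from the base axis. Payload 6.4 kg.
Tool frame: the origin (TCP) lies midway between the tips of the shut fingers; the grasp point (between the pads) lies env.pinch_z behind it (env.pinch_z is the distance from the TCP to the grasp point, in m); z points along the fingers, y is the line along which they close (so a half turn about z gives the same grasp; the last joint's range is limited). The gripper opens to 85 mm and grips with 20 to 120 N. Pads are 22 mm wide; open, the fingers measure 114 mm over their backs; the gripper's body (76 mm by 85 mm) begins 54 mm behind the grasp point. The pads swing forward as they close: fully open they stand 13 mm farther back than shut.
Start: joints at [1.081, 0.245, 1.558, -0, 1.339, -0.174], TCP at [0.202, 0.618, 0.231] pointing down, gripper open.
Joint ranges: [-3.13, 3.13], [-1.02, 2.26], [0.13, 2.54], [-0.95, 4.09], [0.21, 2.88], [-2.74, 2.74]. Speed limits (rad/s): [2.57, 2.57, 3.14, 3.14, 3.14, 3.14].

### API

Orientations are given as [roll, pitch, yaw] about the fixed x, y, z axes, in that order (R = Rz(yaw) Ry(pitch) Rx(roll)).
In Python, from rig import readout, vision, order, nets, env gives the robot as it stands. The module is installed in compiled form; this text tells all that it offers.
- The arm moves only by the tool carry_out, never from a script. Its argument "increments" is a list of rows, each an object of numbers: "wx", "wy", "wz": the turn, a rotation vector about the tool's x, y, z each as a share of 90 degrees, from -1 to 1; "tx", "ty", "tz": the shift along the tool's x, y, z each as a share of 20 cm, from -1 to 1; "grip": the gripper's target within -1 to 1 (fully open at 1, half-way at 0, shut at -1). A call has 1 to 12 rows; each row is the pose to reach, as a shift and turn from the pose commanded when the call began, along the tool's axes at that moment; what a row does not reach only later rows make up. A row lasts 1/12 s, in which the tool goes at most 41.7 mm and 7.16 degrees, less where a joint would pass 70% of its speed; a pose out of reach is approached as far as the arm can. A call with a number of a shift or a turn outside -1 to 1 is refused whole. A call with a gripper value outside its range is refused whole. The fingers move at their own pace and stop on an object; "grip_force" is the grip in N (left out, the last holds). Time passes only in rows, so rows that repeat a pose let the fingers close. It gives the time, the measured TCP pose, the force, the opening and the grip force at its end, in the units of the state.
- readout.observe(): the state, without advancing time (a new reading comes with each control period).
- vision.capture(name): name is "side" or "top" or "wrist"; returns a dict with "frame" (480x640x3 uint8, red, green, blue), "vertical_fov" (degrees; the focal length in pixels is half the picture's height over the tangent of half this angle, whatever the lens; pixels are square), "cx", "cy" (the principal point, pixels), "D" ([k1, k2, p1, p2, k3] as OpenCV has them; the pictures are not rectified), "position" and "attitude" of the camera in the world. Camera axes: x right, y up, looking along -z (the intrinsics and any distortion apply to the point x, -y, -z); pixel columns grow to the right and rows downward; lengths in m; the calibration is good to about 2 mm. A picture is of the moment at which its call begins. There is no depth.
- order.job_done(): hands the job in; it is judged then, once.
Trained networks look in the newest picture that a camera, given by its name, has taken for a name from the list of things; names that differ only in an ending like _2 or _b are one class to them, and where a whole thing is asked for, a point or a joint stands for the part that bears it (a point fixed in the world has none). Each returns a list of dicts, best first, with "score" (0 to 1); they miss things now and then, are a little off and sometimes report something else, mostly with a low value. They report only what shows in the picture. A call takes as long as a camera call. They do not tell look-alikes from the thing itself.
- nets.trace(camera, target): "mask" (480x640 bool, what is visible of it) and "bbox" ([left, top, width, height] as shares, 0 to 1, of the picture: columns of its width, rows of its height, round what is visible of it).
- nets.pinpoint(camera, target): "location" ([column, row] as shares, 0 to 1, of the picture: columns of its width, rows of its height: a listed point, or the origin of a listed thing).
The state is a dict: "time_s": time; "qpos": joint angles; "qd": joint speeds; "joint_torque": joint torques, N m; "tcp_pos": TCP position; "ee_rot": TCP orientation; "contact_force": force on the tool from outside, world axes, zero at the start; "wrist_torque": the same for the moment, N m; "opening": finger opening in m; "grip_force": force on a finger pad.
Only numpy, scipy, OpenCV 4.12 (cv2) and the standard library are available. Lean on these libraries where they do the work, as an engineer would, in place of code of your own. Each camera call takes 0.05 s, during which the arm holds its last target. There are 200 camera calls.

### The job

One of the amber sample tubes in the white draining tray has snapped in two. Push each of the two pieces down through the sprung flap on top of the broken-glass bin, holding the flap open with the hand so that the piece drops right in, then let the flap spring shut. Leave the two whole tubes lying in their places in the tray and do not knock the other glassware and bottles.

Things in the scene. Friction and masses are not known exactly. Their poses are not given: they have to be found in the camera images.
- bin: Broken-glass bin: closed grey steel box 200 (x) x 250 (y) x 260 mm high, fixed, steel lid, walls 5 mm, inner floor 14 mm above the bench, empty. Origin: centre of its underside, z up. The only opening is a mouth 140 (x) x 180 mm (y) in the middle of the lid, filled by one aluminium flap that swings down into the bin, hinged along the mouth's +x edge, free edge at its -x edge.
- bin_mouth (a point): Centre of the mouth, level with the lid's upper face, 260 mm above the bench; axes as the bin's.
- flap (a joint): Sprung flap, 136 mm from hinge to free edge, 175 mm wide, 3 mm thick, upper face 4 mm below the lid's. 0 = shut (level), grows as it is pushed down, stop at 1.4 rad. Spring 0.35 N m shut, 0.63 N m at the stop (5 to 9 N at mid-flap): a piece's weight cannot open it; let go, it shuts within 0.5 s.
- flap_hinge (a point): Middle of the hinge line (three dark knuckles show there), 70 mm from the mouth centre along the bin's +x, 4 mm below the lid's upper face; the line runs along the bin's y. Fingertips holding the flap 60 mm below the lid 20 to 35 mm from this line keep it at 1 rad or more; a piece let go on its far side falls past it.
- flap_edge (a point): Middle of the flap's free edge; moves with the flap.
- tray: White plastic draining tray, fixed, 250 (x) x 345 (y) x 30 mm high, wall and floor 4 mm. Origin: centre of its underside. Four places at y = -112.5, -37.5, 37.5, 112.5 mm, each a pair of rails along x, 22 mm apart, 18 mm high, on which a tube lies along x, its axis 29.5 mm above the bench; the floor beside the rails is flat. What lies in which place varies, and tray and bin may change sides.
- piece_closed: Broken piece to throw away: the lower part of a snapped amber glass tube, 105 mm long, 30 mm across, about 60 g, round closed end at its +x, splintered open end at -x. Origin on the tube's axis at mid-length, x along the axis.
- piece_rim: Broken piece to throw away: the upper part of the snapped tube, 85 mm long, 30 mm across, about 50 g, rimmed mouth at its -x, splintered end at +x. Origin on the axis at mid-length, x along the axis.
- tube_a: Whole amber tube, 185 mm long, 30 mm across, round closed end at +x, rim at -x. Origin on the axis at mid-length. Leave it in its place.
- tube_b: Second whole amber tube, the same as the first. Leave it in its place.
- flask: Conical glass flask, 84 mm across, 121 mm high. Origin: centre of its underside. Leave it.
- reagent_bottle: Amber reagent bottle with a black cap, 86 mm across, 190 mm high. Origin: centre of its underside. Leave it.
- beaker: Glass beaker, 84 mm across, 100 mm high. Origin: centre of its underside. Leave it.
- wash_bottle: White wash bottle with a blue cap and bent spout, 72 mm across, 182 mm high. Origin: centre of its underside. Leave it.
- sample_jar: Small glass jar with a white lid, 68 mm across, 85 mm high. Origin: centre of its underside. Leave it.
Not all that is in view belongs to the job. Leave any black look-alike of the tube_b alone.

How it is judged:
By the outcome, as a careful person would: the job done as asked, in the order asked, and still so for the second after the job is handed in, with the robot touching nothing.
It also fails if it takes over 72 s, if anything falls off the work surface, if the arm or the gripper's body presses on something with over 40 N, if the wrist force passes 120 N, or if a joint passes its speed limit or range.

## Working session

There is one attempt and no reset: what is moved stays moved. The work goes in short steps, Python scripts to look and compute and a tool call to move; the robot and the scene stay as the last step left them, time stands still between calls to the robot, and variables do not carry over. Pictures are saved under pics/ and viewed, at most 10 in all, crops included, and the job is handed in when it is done.

Besides the shell and the picture viewer there is one more tool, called after ">>>" by a JSON object that holds its "op" and its "data". carry_out: Moves the arm, as the interface text tells. Its arguments: {"type":"object","properties":{"increments":{"type":"array"},"grip_force":{"type":"number"}},"required":["increments"]}

```bash
mkdir -p pics; cat > h.py <<'E'
import numpy as np,cv2
from scipy.spatial.transform import Rotation as R
from rig import readout, vision, order, nets, env
def cam(n,save=None):
    c=vision.capture(n)
    if save: cv2.imwrite('pics/'+save,c['frame'][:,:,::-1])
    return c
def rot(a):
    a=np.array(a,float)
    if a.shape==(3,3): return a
    if a.size==4: return R.from_quat(a).as_matrix()
    return R.from_euler('xyz',a).as_matrix()
def K(c):
    f=240/np.tan(np.radians(c['vertical_fov'])/2)
    return np.array([[f,0,c['cx']],[0,f,c['cy']],[0,0,1]])
def px2w(c,uv,z):
    uv=np.array(uv,float).reshape(-1,1,2)
    p=cv2.undistortPoints(uv,K(c),np.array(c['D'],float)).reshape(-1,2)
    d=np.c_[p[:,0],-p[:,1],-np.ones(len(p))]@rot(c['attitude']).T
    o=np.array(c['position'])
    return o+d*((z-o[2])/d[:,2])[:,None]
def w2px(c,P):
    q=(np.array(P,float).reshape(-1,3)-np.array(c['position']))@rot(c['attitude'])
    q=q*[1,-1,-1]
    return cv2.projectPoints(q,np.zeros(3),np.zeros(3),K(c),np.array(c['D'],float))[0].reshape(-1,2)
S=np.array([640,480])
E
python3 - <<'E'
from h import *
print(env.pinch_z, readout.observe())
Z=dict(bin=0,bin_mouth=.26,flap_hinge=.256,flap_edge=.256,tray=0,piece_closed=.0295,piece_rim=.0295,tube_a=.0295,flask=0,reagent_bottle=0,beaker=0,wash_bottle=0,sample_jar=0)
for n in ['top','side']:
    c=cam(n,n+'0.png'); print(n,c['position'],c['attitude'],c['vertical_fov'],c['D'])
    for t,z in Z.items():
        for d in nets.pinpoint(n,t)[:4]:
            if d['score']>.2:
                uv=np.array(d['location'])*S; print(t,round(d['score'],2),uv.round(),px2w(c,uv,z)[0].round(3))
E
```

```text
0.0187 {'time_s': 0.0, 'qpos': array([ 1.08090449e+00,  2.45806798e-01,  1.55899919e+00, -2.48234755e-05,
        1.33871916e+00, -1.74102852e-01]), 'qd': array([-6.35285066e-05,  1.44294063e-04,  1.75489689e-03,  9.19741064e-04,
       -1.73530648e-03, -1.81614747e-03]), 'joint_torque': array([ 5.04171530e-04, -4.29492545e+01, -3.26129293e+01, -9.45003308e-05,
        5.27276716e-03, -2.85260157e-06]), 'tcp_pos': array([0.20160455, 0.61735948, 0.23019295]), 'ee_rot': array([-3.13968518e+00, -3.10974698e-04,  2.82580910e+00]), 'contact_force': array([-0.95073625, -0.35301074,  0.17415661]), 'wrist_torque': array([-0.01090027, -0.017242  , -0.01651525]), 'grip_force': 0.0, 'opening': 0.0857234604281376}
top [ 0.39201511 -0.01731907  1.51354787] [ 0.07392652  0.0078466  -1.59840081] 52.185934388081506 [0.01121377 0.         0.         0.         0.        ]
bin_mouth 0.62 [210. 257.] [0.451 0.247 0.26 ]
flap_hinge 0.75 [203. 230.] [0.523 0.265 0.256]
flap_edge 0.59 [215. 280.] [0.391 0.235 0.256]
tray 0.56 [378. 233.] [ 0.523 -0.221  0.   ]
piece_closed 0.75 [393. 239.] [ 0.501 -0.262 
[... 967 characters left out ...]
 0.517 -0.234 -0.   ]
tray 0.31 [244. 272.] [ 0.773 -0.003  0.   ]
piece_closed 0.48 [312. 216.] [ 0.508 -0.273  0.029]
piece_rim 0.51 [304. 243.] [ 0.548 -0.115  0.03 ]
tube_a 0.87 [316. 205.] [ 0.491 -0.342  0.03 ]
tube_a 0.62 [397. 209.] [ 0.164 -0.297  0.029]
tube_a 0.56 [311. 229.] [ 0.516 -0.196  0.03 ]
flask 0.25 [312. 267.] [ 0.522 -0.017  0.   ]
flask 0.25 [241. 240.] [ 0.791 -0.177  0.   ]
reagent_bottle 0.62 [236. 297.] [0.796 0.118 0.   ]
beaker 0.56 [239. 241.] [ 0.799 -0.172 -0.   ]
beaker 0.21 [315. 206.] [ 0.494 -0.372  0.   ]
wash_bottle 0.64 [350. 407.] [0.434 0.584 0.   ]
wash_bottle 0.63 [334. 266.] [ 0.438 -0.019  0.   ]
sample_jar 0.57 [324. 176.] [ 0.446 -0.574  0.   ]
```

View pics/top0.png

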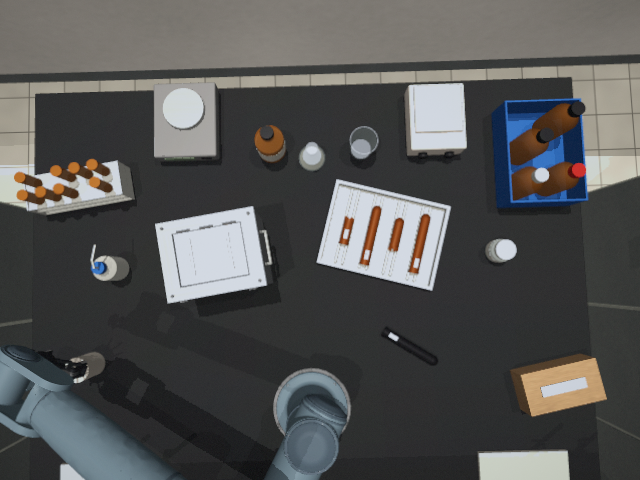

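```bash
python3 - <<'E'
from h import *
c=cam('top')
for t in ['piece_closed','piece_rim','tube_a','flap','tray']:
    for d in nets.trace('top',t)[:3]:
        if d['score']<.3: continue
        m=d['mask'].astype(np.uint8)
        cs=max(cv2.findContours(m,0,2)[0],key=cv2.contourArea).reshape(-1,2)
        z=dict(flap=.257,tray=.03).get(t,.0295)
        P=px2w(c,cs,z)[:,:2].astype(np.float32)
        r=cv2.minAreaRect(P); print(t,d['score'],np.round(r[0],3),np.round(r[1],3),round(r[2],1),m.sum())
c=cv2.imread('pics/top0.png')
cv2.imwrite('pics/crop.png',cv2.resize(c[180:300,160:460],None,fx=2.6,fy=2.6,interpolation=2))
E
```

```text
piece_closed 0.73 [ 0.518 -0.271] [0.03  0.102] 75.2 314
piece_rim 0.59 [ 0.532 -0.121] [0.03  0.084] 74.8 254
tube_a 0.95 [ 0.487 -0.339] [0.032 0.183] 74.4 592
tube_a 0.91 [ 0.177 -0.298] [0.185 0.031] 58.0 619
tube_a 0.67 [ 0.518 -0.193] [0.035 0.186] 74.6 634
flap 0.56 [0.46  0.246] [0.137 0.175] 9.0 3540
tray 0.88 [ 0.517 -0.232] [0.36  0.268] 74.8 8451
```

View pics/crop.png

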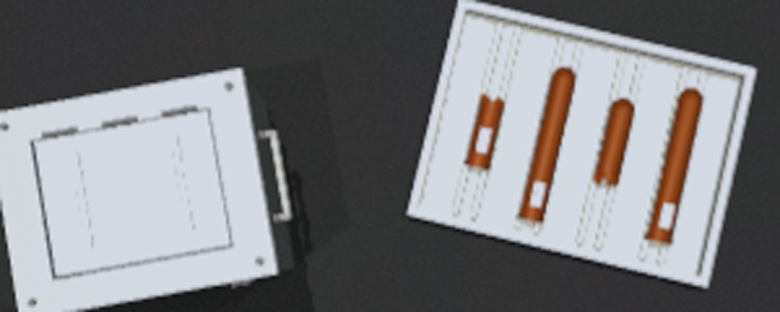

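Top view: the tray is right of centre, with places from left to right rim piece (346,230), tube (371,237), closed piece (396,236) and tube (420,243). The bin is at (212,255) with its hinge knuckles on the upper (+x) edge. The black look-alike is at (410,347).

```bash
cat >> h.py <<'E'
def go(x,y,z,yaw,st=None,tilt=0):
    s=st or readout.observe(); A=rot(s['ee_rot']); B=rot([np.pi,0,yaw])@R.from_rotvec([0,tilt,0]).as_matrix()
    d=A.T@(np.array([x,y,z])-s['tcp_pos']); w=R.from_matrix(A.T@B).as_rotvec()
    print('t',(d/.2).round(3),'w',(w/(np.pi/2)).round(3),'rows',max(np.linalg.norm(d)/.0417,np.linalg.norm(w)/.125).round(1))
E
python3 - <<'E'
from h import *
go(.28,.45,.40,2.876)
go(.36,.2,.40,2.876)
go(.51,-.2,.30,2.876)
E
```

```text
t [-0.632 -0.677 -0.843] w [ 0.     0.    -0.032] rows 6.0
t [-1.4   -1.741 -0.844] w [ 0.     0.    -0.032] rows 11.5
t [-2.734 -3.409 -0.344] w [ 0.     0.    -0.032] rows 21.0
```

>>> {"op": "carry_out", "data": {"increments": [{"tz": -0.85}, {"tz": -0.85}, {"tz": -0.85}, {"tz": -0.85}, {"tz": -0.85, "tx": -1, "ty": -1, "wz": -0.03}, {"tz": -0.85, "tx": -1, "ty": -1, "wz": -0.03}, {"tz": -0.85, "tx": -1, "ty": -1, "wz": -0.03}, {"tz": -0.85, "tx": -1, "ty": -1, "wz": -0.03}, {"tz": -0.85, "tx": -1, "ty": -1, "wz": -0.03}, {"tz": -0.85, "tx": -1, "ty": -1, "wz": -0.03}, {"tz": -0.85, "tx": -1, "ty": -1, "wz": -0.03}, {"tz": -0.85, "tx": -1, "ty": -1, "wz": -0.03, "grip": 0.2}]}}

```text
invalid input
```

>>> {"op": "carry_out", "data": {"increments": [{"tx": -0.8, "ty": -1}, {"tx": -0.8, "ty": -1}, {"tx": -0.8, "ty": -1}, {"tx": -0.8, "ty": -1}, {"tx": -0.8, "ty": -1}, {"tx": -0.8, "ty": -1}, {"tx": -0.8, "ty": -1}, {"tx": -0.8, "ty": -1}]}}

```text
invalid input
```

```bash
python3 - <<'E'
from h import *
print(readout.observe()['tcp_pos'],readout.observe()['opening'])
go(.49,-.2,.30,2.876)
E
```

```text
[0.20187123 0.61789372 0.23132484] 0.08519234742938382
t [-2.639 -3.44  -0.344] w [ 0.     0.    -0.032] rows 20.9
```

>>> {"op": "carry_out", "data": {"increments": [{"wx": 0, "wy": 0, "wz": 0, "tx": 0, "ty": 0, "tz": -0.85, "grip": 0.2}, {"wx": 0, "wy": 0, "wz": 0, "tx": 0, "ty": 0, "tz": -0.85, "grip": 0.2}, {"wx": 0, "wy": 0, "wz": 0, "tx": 0, "ty": 0, "tz": -0.85, "grip": 0.2}, {"wx": 0, "wy": 0, "wz": 0, "tx": 0, "ty": 0, "tz": -0.85, "grip": 0.2}, {"wx": 0, "wy": 0, "wz": -0.03, "tx": -1, "ty": -1, "tz": -0.85, "grip": 0.2}, {"wx": 0, "wy": 0, "wz": -0.03, "tx": -1, "ty": -1, "tz": -0.85, "grip": 0.2}, {"wx": 0, "wy": 0, "wz": -0.03, "tx": -1, "ty": -1, "tz": -0.85, "grip": 0.2}, {"wx": 0, "wy": 0, "wz": -0.03, "tx": -1, "ty": -1, "tz": -0.85, "grip": 0.2}, {"wx": 0, "wy": 0, "wz": -0.03, "tx": -1, "ty": -1, "tz": -0.85, "grip": 0.2}, {"wx": 0, "wy": 0, "wz": -0.03, "tx": -1, "ty": -1, "tz": -0.85, "grip": 0.2}, {"wx": 0, "wy": 0, "wz": -0.03, "tx": -1, "ty": -1, "tz": -0.85, "grip": 0.2}], "grip_force": 60}}

```text
time_s: 2.62
tcp_pos: [0.3305, 0.3633, 0.4015]
ee_rot: [3.141, 0.001, 2.872]
contact_force: [0.6, -0.1, -0.1]
opening: 0.0513
grip_force: 0.0
```

>>> {"op": "carry_out", "data": {"increments": [{"wx": 0, "wy": 0, "wz": 0, "tx": -0.8, "ty": -1, "tz": 0, "grip": 0.2}, {"wx": 0, "wy": 0, "wz": 0, "tx": -0.8, "ty": -1, "tz": 0, "grip": 0.2}, {"wx": 0, "wy": 0, "wz": 0, "tx": -0.8, "ty": -1, "tz": 0, "grip": 0.2}, {"wx": 0, "wy": 0, "wz": 0, "tx": -0.8, "ty": -1, "tz": 0, "grip": 0.2}, {"wx": 0, "wy": 0, "wz": 0, "tx": -0.8, "ty": -1, "tz": 0, "grip": 0.2}, {"wx": 0, "wy": 0, "wz": 0, "tx": -0.8, "ty": -1, "tz": 0, "grip": 0.2}, {"wx": 0, "wy": 0, "wz": 0, "tx": -0.8, "ty": -1, "tz": 0, "grip": 0.2}]}}

```text
time_s: 3.2
tcp_pos: [0.4326, 0.1255, 0.4011]
ee_rot: [-3.14, 0.001, 2.866]
contact_force: [0.2, 0.2, -0.0]
opening: 0.0513
grip_force: 0.0
```

```bash
python3 - <<'E'
from h import *
print(readout.observe()['tcp_pos'],readout.observe()['opening'])
go(.49,-.2,.30,2.876)
E
```

```text
[0.4325947  0.1255101  0.40113355] 0.051268320084418936
t [-0.719 -1.487  0.509] w [-0.001  0.001 -0.006] rows 8.3
```

>>> {"op": "carry_out", "data": {"increments": [{"wx": 0, "wy": 0, "wz": 0, "tx": -0.5, "ty": -1, "tz": 0.2, "grip": 0.2}, {"wx": 0, "wy": 0, "wz": 0, "tx": -0.5, "ty": -1, "tz": 0.2, "grip": 0.2}, {"wx": 0, "wy": 0, "wz": 0, "tx": -0.5, "ty": -1, "tz": 0.2, "grip": 0.2}, {"wx": 0, "wy": 0, "wz": 0, "tx": -0.5, "ty": -1, "tz": 0.2, "grip": 0.2}, {"wx": 0, "wy": 0, "wz": 0, "tx": -0.5, "ty": -1, "tz": 0.2, "grip": 0.2}, {"wx": 0, "wy": 0, "wz": 0, "tx": -0.5, "ty": -1, "tz": 0.2, "grip": 0.2}, {"wx": 0, "wy": 0, "wz": 0, "tx": -0.5, "ty": -1, "tz": 0.2, "grip": 0.2}]}}

```text
time_s: 3.78
tcp_pos: [0.4742, -0.0919, 0.3598]
ee_rot: [-3.141, -0.002, 2.868]
contact_force: [0.0, -0.5, 0.1]
opening: 0.0511
grip_force: 0.0
```

```bash
cat > m.py <<'E'
from h import *
def meas(ts,n='wrist',save=None):
    c=cam(n,save)
    for t in ts:
        for d in nets.trace(n,t)[:3]:
            if d['score']<.3: continue
            m=d['mask'].astype(np.uint8)
            cs=max(cv2.findContours(m,0,2)[0],key=cv2.contourArea).reshape(-1,2)
            z=dict(flap=.256,bin=.26,tray=.03).get(t,.0295)
            P=px2w(c,cs,z)[:,:2].astype(np.float32)
            r=cv2.minAreaRect(P); print(t,round(d['score'],2),np.round(r[0],4),np.round(r[1],3),round(r[2],1),np.round(d['bbox'],2))
E
python3 - <<'E'
from m import *
meas(['piece_closed','piece_rim','tube_a'],save='w1.png')
print(readout.observe()['tcp_pos'])
E
```

```text
piece_closed 0.67 [ 0.515  -0.2702] [0.032 0.109] 73.9 [0.27 0.44 0.05 0.18]
tube_a 0.84 [ 0.4865 -0.3418] [0.035 0.187] 74.1 [0.15 0.35 0.08 0.31]
tube_a 0.79 [ 0.516  -0.1925] [0.032 0.188] 74.8 [0.36 0.33 0.05 0.31]
tube_a 0.52 [ 0.7887 -0.1684] [0.082 0.098] 65.5 [0.46 0.8  0.1  0.12]
[ 0.4744054  -0.08793008  0.36179999]
```

View pics/w1.png

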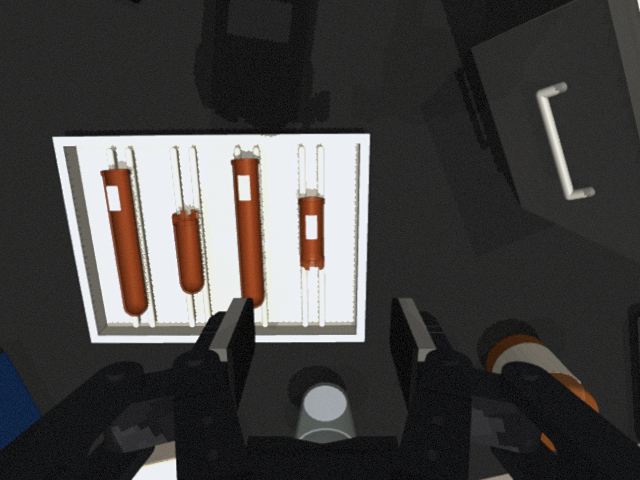

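Wrist view: rim piece at (312,232), closed piece at (188,252), whole tubes at (250,235) and (125,240). The networks agree with the picture.

```bash
python3 - <<'E'
from m import *
go(.547,-.279,.10,2.8746)
E
```

```text
t [-0.601 -0.826  1.309] w [ 0.  0. -0.] rows 8.0
```

>>> {"op": "carry_out", "data": {"increments": [{"wx": 0, "wy": 0, "wz": 0, "tx": -0.6, "ty": -0.825, "tz": 0.3, "grip": 0.2}, {"wx": 0, "wy": 0, "wz": 0, "tx": -0.6, "ty": -0.825, "tz": 0.5, "grip": 0.2}, {"wx": 0, "wy": 0, "wz": 0, "tx": -0.6, "ty": -0.825, "tz": 0.7, "grip": 0.2}, {"wx": 0, "wy": 0, "wz": 0, "tx": -0.6, "ty": -0.825, "tz": 0.9, "grip": 0.2}, {"wx": 0, "wy": 0, "wz": 0, "tx": -0.6, "ty": -0.825, "tz": 1, "grip": 0.2}, {"wx": 0, "wy": 0, "wz": 0, "tx": -0.6, "ty": -0.825, "tz": 1, "grip": 0.2}, {"wx": 0, "wy": 0, "wz": 0, "tx": -0.6, "ty": -0.825, "tz": 1, "grip": 0.2}, {"wx": 0, "wy": 0, "wz": 0, "tx": -0.6, "ty": -0.825, "tz": 1, "grip": 0.2}]}}

```text
time_s: 4.65
tcp_pos: [0.5441, -0.2787, 0.1536]
ee_rot: [3.138, -0.011, 2.873]
contact_force: [-0.7, 1.2, -1.2]
opening: 0.0511
grip_force: 0.0
```

```bash
python3 - <<'E'
from m import *
meas(['piece_closed'],save='w2.png')
go(.547,-.279,.013,2.8746)
c=cam('wrist'); print([(d['score'],px2w(c,np.array(d['location'])*S,.0295)) for d in nets.pinpoint('wrist','piece_closed')])
E
```

```text
piece_closed 0.78 [ 0.5164 -0.2706] [0.03  0.105] 74.7 [0.46 0.22 0.08 0.34]
t [-0.008 -0.003  0.733] w [ 0.001 -0.002 -0.   ] rows 3.5
[(0.72, array([[ 0.5169416 , -0.27142399,  0.0295    ]])), (0.3, array([[ 0.51086373, -0.23324936,  0.0295    ]]))]
```

View pics/w2.png

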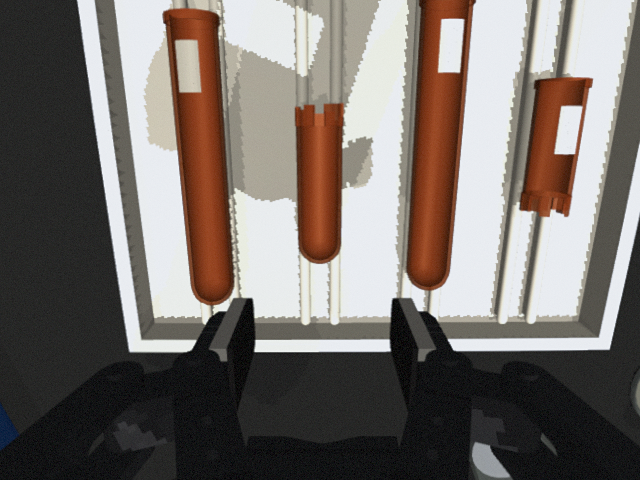

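The closed piece (319,185) is centred between the fingers (columns 235 to 405), so I descend and grip.

>>> {"op": "carry_out", "data": {"increments": [{"wx": 0, "wy": 0, "wz": 0, "tx": 0, "ty": 0, "tz": 0.2, "grip": 0.2}, {"wx": 0, "wy": 0, "wz": 0, "tx": 0, "ty": 0, "tz": 0.4, "grip": 0.2}, {"wx": 0, "wy": 0, "wz": 0, "tx": 0, "ty": 0, "tz": 0.55, "grip": 0.2}, {"wx": 0, "wy": 0, "wz": 0, "tx": 0, "ty": 0, "tz": 0.65, "grip": 0.2}, {"wx": 0, "wy": 0, "wz": 0, "tx": 0, "ty": 0, "tz": 0.7, "grip": 0.2}, {"wx": 0, "wy": 0, "wz": 0, "tx": 0, "ty": 0, "tz": 0.73, "grip": 0.2}, {"wx": 0, "wy": 0, "wz": 0, "tx": 0, "ty": 0, "tz": 0.73, "grip": 0.2}]}}

```text
time_s: 5.43
tcp_pos: [0.5472, -0.2799, 0.0166]
ee_rot: [-3.141, 0.002, 2.874]
contact_force: [-0.3, 0.6, -0.4]
opening: 0.0511
grip_force: 0.0
```

>>> {"op": "carry_out", "data": {"increments": [{"wx": 0, "wy": 0, "wz": 0, "tx": 0, "ty": 0, "tz": 0, "grip": -0.5}, {"wx": 0, "wy": 0, "wz": 0, "tx": 0, "ty": 0, "tz": 0, "grip": -0.5}, {"wx": 0, "wy": 0, "wz": 0, "tx": 0, "ty": 0, "tz": 0, "grip": -0.8}, {"wx": 0, "wy": 0, "wz": 0, "tx": 0, "ty": 0, "tz": 0, "grip": -0.8}, {"wx": 0, "wy": 0, "wz": 0, "tx": 0, "ty": 0, "tz": 0, "grip": -1}, {"wx": 0, "wy": 0, "wz": 0, "tx": 0, "ty": 0, "tz": 0, "grip": -1}, {"wx": 0, "wy": 0, "wz": 0, "tx": 0, "ty": 0, "tz": 0, "grip": -1}], "grip_force": 80}}

```text
time_s: 6.02
tcp_pos: [0.5479, -0.2812, 0.0181]
ee_rot: [-3.14, 0.004, 2.873]
contact_force: [-0.2, 1.7, 7.4]
opening: 0.0278
grip_force: 78.6
```

>>> {"op": "carry_out", "data": {"increments": [{"wx": 0, "wy": 0, "wz": 0, "tx": 0, "ty": 0, "tz": -0.1, "grip": -1}, {"wx": 0, "wy": 0, "wz": 0, "tx": 0, "ty": 0, "tz": -0.3, "grip": -1}, {"wx": 0, "wy": 0, "wz": 0, "tx": 0, "ty": 0, "tz": -0.5, "grip": -1}, {"wx": 0, "wy": 0, "wz": 0, "tx": 0, "ty": 0, "tz": -0.7, "grip": -1}, {"wx": 0, "wy": 0, "wz": 0, "tx": 0, "ty": 0, "tz": -0.9, "grip": -1}, {"wx": 0, "wy": 0, "wz": 0, "tx": 0, "ty": 0, "tz": -1, "grip": -1}, {"wx": 0, "wy": 0, "wz": 0, "tx": 0, "ty": 0, "tz": -1, "grip": -1}]}}

```text
time_s: 6.6
tcp_pos: [0.5492, -0.2821, 0.2237]
ee_rot: [-3.137, 0.013, 2.873]
contact_force: [0.2, -0.6, 0.1]
opening: 0.0276
grip_force: 78.9
```

```bash
python3 - <<'E'
from m import *
meas(['flap','bin'],'top')
c=cam('wrist','w3.png'); print(readout.observe()['tcp_pos'],readout.observe()['opening'])
go(.53,-.02,.38,3.1)
go(.4975,.252,.38,3.2986)
E
```

```text
flap 0.98 [0.4598 0.2466] [0.139 0.176] 9.0 [0.27 0.46 0.12 0.13]
bin 0.68 [0.4586 0.2347] [0.215 0.283] 8.2 [0.24 0.43 0.19 0.2 ]
[ 0.54535063 -0.27928653  0.21341402] 0.027035514160427928
t [ 0.421  1.231 -0.83 ] w [ 0.001 -0.002 -0.145] rows 7.4
t [ 0.938  2.499 -0.827] w [ 0.001 -0.002 -0.271] rows 13.4
```

View pics/w3.png

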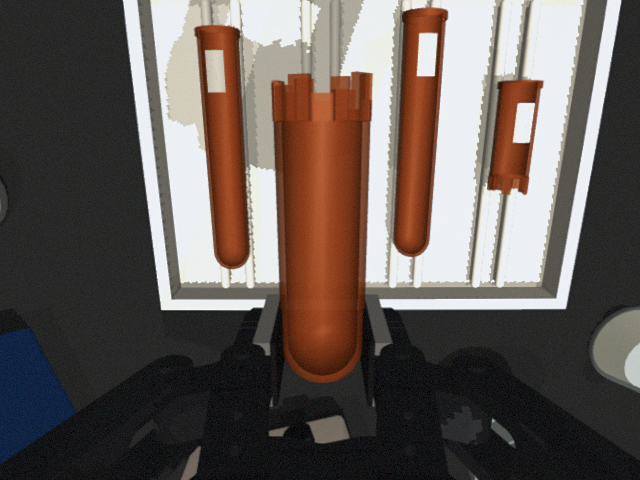

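The closed piece is held cleanly, lengthwise at (322,220), with its round end at the pads. The other tubes have not moved. Next I carry it to the bin.

>>> {"op": "carry_out", "data": {"increments": [{"wx": 0, "wy": 0, "wz": 0, "tx": 0.1, "ty": 0.1, "tz": -0.85, "grip": -1}, {"wx": 0, "wy": 0, "wz": 0, "tx": 0.1, "ty": 0.1, "tz": -0.85, "grip": -1}, {"wx": 0, "wy": 0, "wz": 0, "tx": 0.2, "ty": 0.3, "tz": -0.85, "grip": -1}, {"wx": 0, "wy": 0, "wz": 0, "tx": 0.3, "ty": 0.4, "tz": -0.85, "grip": -1}, {"wx": 0, "wy": 0, "wz": -0.05, "tx": 0.4, "ty": 1, "tz": -0.85, "grip": -1}, {"wx": 0, "wy": 0, "wz": -0.1, "tx": 0.4, "ty": 1, "tz": -0.85, "grip": -1}, {"wx": 0, "wy": 0, "wz": -0.14, "tx": 0.4, "ty": 1, "tz": -0.85, "grip": -1}, {"wx": 0, "wy": 0, "wz": -0.14, "tx": 0.4, "ty": 1, "tz": -0.85, "grip": -1}]}}

```text
time_s: 7.47
tcp_pos: [0.5215, -0.0629, 0.384]
ee_rot: [3.14, -0.002, 3.096]
contact_force: [0.5, -0.4, -0.2]
opening: 0.0273
grip_force: 79.0
```

```bash
python3 - <<'E'
from m import *
print(readout.observe()['tcp_pos'],readout.observe()['opening'])
go(.4975,.252,.36,3.2986)
E
```

```text
[ 0.52148441 -0.0628595   0.38402164] 0.02733554765836614
t [0.191 1.567 0.123] w [ 0.001 -0.001 -0.129] rows 7.6
```

>>> {"op": "carry_out", "data": {"increments": [{"wx": 0, "wy": 0, "wz": -0.13, "tx": 0.12, "ty": 1, "tz": 0, "grip": -1}, {"wx": 0, "wy": 0, "wz": -0.13, "tx": 0.12, "ty": 1, "tz": 0, "grip": -1}, {"wx": 0, "wy": 0, "wz": -0.13, "tx": 0.12, "ty": 1, "tz": 0, "grip": -1}, {"wx": 0, "wy": 0, "wz": -0.13, "tx": 0.12, "ty": 1, "tz": 0, "grip": -1}, {"wx": 0, "wy": 0, "wz": -0.13, "tx": 0.12, "ty": 1, "tz": 0, "grip": -1}, {"wx": 0, "wy": 0, "wz": -0.13, "tx": 0.12, "ty": 1, "tz": 0, "grip": -1}]}}

```text
time_s: 7.97
tcp_pos: [0.5064, 0.1401, 0.3829]
ee_rot: [3.139, -0.004, -2.979]
contact_force: [-0.4, 0.3, -0.3]
opening: 0.0277
grip_force: 79.1
```

```bash
python3 - <<'E'
from m import *
meas(['flap'])
c=cam('wrist','w4.png')
for t,z in [('flap_hinge',.256),('bin_mouth',.26),('flap_edge',.256)]:
  print(t,[(round(d['score'],2),px2w(c,np.array(d['location'])*S,z)[0].round(4)) for d in nets.pinpoint('wrist',t)[:2]])
print(readout.observe()['tcp_pos'],readout.observe()['opening'])
go(.4975,.252,.36,3.2986)
E
```

```text
flap 0.64 [0.459  0.2507] [0.137 0.171] 9.1 [0.57 0.16 0.42 0.44]
flap_hinge [(0.86, array([0.5288, 0.2588, 0.256 ])), (0.2, array([ 0.6164, -0.0296,  0.256 ]))]
bin_mouth [(0.95, array([0.4601, 0.248 , 0.26  ]))]
flap_edge [(0.83, array([0.3946, 0.2371, 0.256 ]))]
[0.50812826 0.13381273 0.38448866] 0.027369542513673746
t [-0.038  0.592  0.122] w [-0.    -0.001 -0.002] rows 2.9
```

View pics/w4.png

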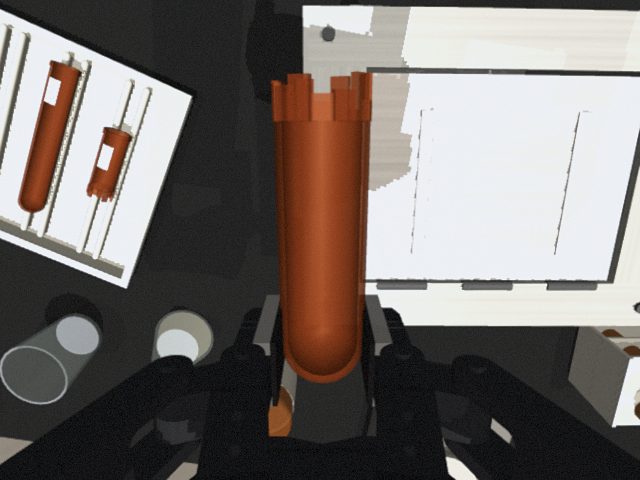

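The mouth shows at right: hinge knuckles along row 286, free edge at row 70. The piece is parallel to the mouth's x axis. Next I position above it.

>>> {"op": "carry_out", "data": {"increments": [{"wx": 0, "wy": 0, "wz": 0, "tx": -0.03, "ty": 0.3, "tz": 0, "grip": -1}, {"wx": 0, "wy": 0, "wz": 0, "tx": -0.03, "ty": 0.6, "tz": 0, "grip": -1}, {"wx": 0, "wy": 0, "wz": 0, "tx": -0.03, "ty": 0.6, "tz": 0.2, "grip": -1}, {"wx": 0, "wy": 0, "wz": 0, "tx": -0.03, "ty": 0.6, "tz": 0.4, "grip": -1}, {"wx": 0, "wy": 0, "wz": 0, "tx": -0.03, "ty": 0.6, "tz": 0.4, "grip": -1}, {"wx": 0, "wy": 0, "wz": 0, "tx": -0.03, "ty": 0.6, "tz": 0.4, "grip": -1}]}}

```text
time_s: 8.77
tcp_pos: [0.4937, 0.2533, 0.3012]
ee_rot: [-3.14, -0.008, -2.987]
contact_force: [0.6, -0.0, -0.4]
opening: 0.0274
grip_force: 79.2
```

```bash
python3 - <<'E'
from m import *
print(readout.observe()['tcp_pos'],readout.observe()['opening'])
go(.497,.2535,.28,3.30)
go(.497,.2535,.194,3.30)
E
```

```text
[0.49372034 0.25328678 0.3011664 ] 0.02740276094698829
t [-0.017 -0.001  0.106] w [-0.001 -0.005 -0.002] rows 0.5
t [-0.021 -0.001  0.536] w [-0.001 -0.005 -0.002] rows 2.6
```

>>> {"op": "carry_out", "data": {"increments": [{"wx": 0, "wy": 0, "wz": 0, "tx": -0.02, "ty": 0, "tz": 0.1, "grip": -1}, {"wx": 0, "wy": 0, "wz": 0, "tx": -0.02, "ty": 0, "tz": 0.15, "grip": -1}, {"wx": 0, "wy": 0, "wz": 0, "tx": -0.02, "ty": 0, "tz": 0.2, "grip": -1}, {"wx": 0, "wy": 0, "wz": 0, "tx": -0.02, "ty": 0, "tz": 0.25, "grip": -1}, {"wx": 0, "wy": 0, "wz": 0, "tx": -0.02, "ty": 0, "tz": 0.3, "grip": -1}, {"wx": 0, "wy": 0, "wz": 0, "tx": -0.02, "ty": 0, "tz": 0.35, "grip": -1}, {"wx": 0, "wy": 0, "wz": 0, "tx": -0.02, "ty": 0, "tz": 0.35, "grip": -1}], "grip_force": 100}}

```text
time_s: 9.35
tcp_pos: [0.5031, 0.2551, 0.2439]
ee_rot: [-3.141, 0.012, -2.987]
contact_force: [-7.9, -4.9, 24.3]
opening: 0.0265
grip_force: 106.8
```

```bash
python3 - <<'E'
from m import *
c=cam('wrist','w5.png'); s=readout.observe();print(s['tcp_pos'],s['contact_force'],s['wrist_torque'],s['opening'])
go(.497,.2535,.194,3.30)
E
```

```text
[0.50284137 0.25505951 0.24380531] [-8.13767826 -2.98415748 24.395009  ] [-0.651914    0.89750647 -0.02449076] 0.02706133814560026
t [ 0.033 -0.003  0.249] w [-0.     0.007 -0.002] rows 1.2
```

View pics/w5.png

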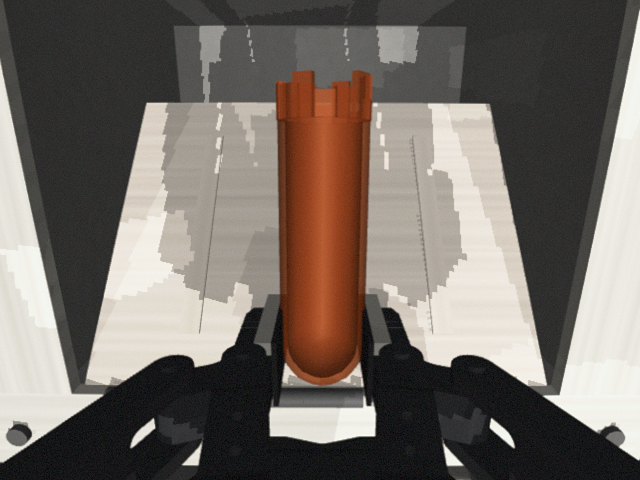

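The flap is opening and the hinge-side fingertips carry it, with the piece clear above. I ease about 10 mm away from the hinge while going deeper, to lower the force.

>>> {"op": "carry_out", "data": {"increments": [{"wx": 0, "wy": 0, "wz": 0, "tx": 0.04, "ty": 0, "tz": 0, "grip": -1}, {"wx": 0, "wy": 0, "wz": 0, "tx": 0.06, "ty": 0, "tz": 0.05, "grip": -1}, {"wx": 0, "wy": 0, "wz": 0, "tx": 0.06, "ty": 0, "tz": 0.1, "grip": -1}, {"wx": 0, "wy": 0, "wz": 0, "tx": 0.06, "ty": 0, "tz": 0.15, "grip": -1}, {"wx": 0, "wy": 0, "wz": 0, "tx": 0.06, "ty": 0, "tz": 0.2, "grip": -1}, {"wx": 0, "wy": 0, "wz": 0, "tx": 0.06, "ty": 0, "tz": 0.24, "grip": -1}, {"wx": 0, "wy": 0, "wz": 0, "tx": 0.06, "ty": 0, "tz": 0.24, "grip": -1}]}}

```text
time_s: 9.98
tcp_pos: [0.4865, 0.2528, 0.1877]
ee_rot: [3.141, -0.003, -2.987]
contact_force: [-7.1, -0.9, 3.7]
opening: 0.0271
grip_force: 104.6
```

```bash
python3 - <<'E'
from m import *
c=cam('wrist','w6.png'); s=readout.observe();print(s['tcp_pos'],s['contact_force'],s['wrist_torque'],s['opening'])
go(.497,.2535,.194,3.30)
E
```

```text
[0.48613915 0.25278903 0.18759039] [-7.18656073 -0.19685442  2.68859919] [-0.07678119  1.22422851 -0.01436412] 0.027187373477102678
t [-0.054 -0.005 -0.032] w [ 0.    -0.003 -0.002] rows 0.3
```

View pics/w6.png

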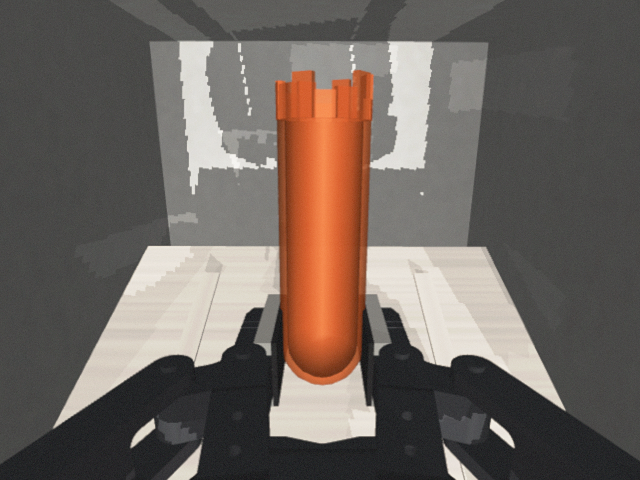

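The flap is well open at about 1.1 rad and the bin floor is visible beyond its edge (row 246). I nudge toward the hinge and up a little, then release.

>>> {"op": "carry_out", "data": {"increments": [{"wx": 0, "wy": 0, "wz": 0, "tx": -0.03, "ty": 0, "tz": -0.02, "grip": -1}, {"wx": 0, "wy": 0, "wz": 0, "tx": -0.03, "ty": 0, "tz": -0.02, "grip": -1}, {"wx": 0, "wy": 0, "wz": 0, "tx": -0.03, "ty": 0, "tz": -0.02, "grip": 0.3}, {"wx": 0, "wy": 0, "wz": 0, "tx": -0.03, "ty": 0, "tz": -0.02, "grip": 0.3}, {"wx": 0, "wy": 0, "wz": 0, "tx": -0.03, "ty": 0, "tz": -0.02, "grip": 0.3}, {"wx": 0, "wy": 0, "wz": 0, "tx": -0.03, "ty": 0, "tz": -0.02, "grip": 0.3}, {"wx": 0, "wy": 0, "wz": 0, "tx": -0.03, "ty": 0, "tz": -0.02, "grip": 0.3}, {"wx": 0, "wy": 0, "wz": 0, "tx": -0.03, "ty": 0, "tz": -0.02, "grip": 0.3}, {"wx": 0, "wy": 0, "wz": 0, "tx": -0.03, "ty": 0, "tz": -0.02, "grip": 0.3}, {"wx": 0, "wy": 0, "wz": 0, "tx": -0.03, "ty": 0, "tz": -0.02, "grip": 0.3}, {"wx": 0, "wy": 0, "wz": 0, "tx": -0.03, "ty": 0, "tz": -0.02, "grip": 0.3}, {"wx": 0, "wy": 0, "wz": 0, "tx": -0.03, "ty": 0, "tz": -0.02, "grip": 0.3}]}}

```text
time_s: 11.03
tcp_pos: [0.491, 0.254, 0.1909]
ee_rot: [3.141, -0.007, -2.987]
contact_force: [-8.8, 1.2, 0.9]
opening: 0.0556
grip_force: 4.1
```

```bash
python3 - <<'E'
from m import *
c=cam('wrist','w7.png'); s=readout.observe();print(s['tcp_pos'],s['contact_force'],s['opening'])
for d in nets.trace('wrist','piece_closed')[:2]: print(d['score'],d['bbox'])
E
```

```text
[0.49100605 0.25397976 0.19083426] [-8.36940273  1.05064148  0.40261389] 0.0554286601595449
```

View pics/w7.png

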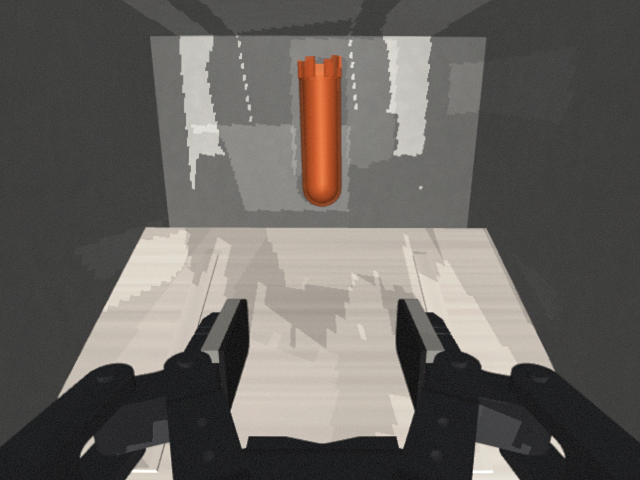

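The closed piece lies on the bin floor at (320,130). Next I raise the hand straight up and go to the rim piece.

>>> {"op": "carry_out", "data": {"increments": [{"wx": 0, "wy": 0, "wz": 0, "tx": 0.03, "ty": 0, "tz": -0.1, "grip": 0.3}, {"wx": 0, "wy": 0, "wz": 0, "tx": 0.03, "ty": 0, "tz": -0.3, "grip": 0.2}, {"wx": 0, "wy": 0, "wz": 0, "tx": 0.03, "ty": 0, "tz": -0.5, "grip": 0.2}, {"wx": 0, "wy": 0, "wz": 0, "tx": 0.03, "ty": 0, "tz": -0.7, "grip": 0.2}, {"wx": 0, "wy": 0, "wz": 0, "tx": 0.03, "ty": 0, "tz": -0.9, "grip": 0.2}, {"wx": 0, "wy": 0, "wz": 0, "tx": 0.03, "ty": 0, "tz": -0.95, "grip": 0.2}, {"wx": 0, "wy": 0, "wz": 0, "tx": 0.03, "ty": 0, "tz": -0.95, "grip": 0.2}]}}

```text
time_s: 11.72
tcp_pos: [0.4892, 0.2533, 0.3874]
ee_rot: [3.14, 0.01, -2.987]
contact_force: [0.9, -0.3, -0.8]
opening: 0.0514
grip_force: 0.0
```

```bash
python3 - <<'E'
from m import *
s=readout.observe();print(s['tcp_pos'],s['contact_force'],s['opening'])
meas(['piece_rim','piece_closed','tube_a','flap'],'wrist')
go(.553,-.127,.37,2.8746)
E
```

```text
[0.48923189 0.25327151 0.38740312] [ 0.87324322 -0.27546742 -0.75218227] 0.051368384788126414
piece_rim 0.59 [ 0.5316 -0.1202] [0.039 0.093] 74.5 [0.   0.26 0.05 0.16]
piece_closed 0.45 [0.4959 0.2509] [0.386 0.479] 8.5 [0.16 0.01 0.68 0.66]
piece_closed 0.36 [0.4411 0.5983] [0.082 0.122] 2.0 [0.87 0.3  0.13 0.16]
flap 0.72 [0.4595 0.2473] [0.136 0.176] 8.5 [0.28 0.15 0.44 0.42]
t [-0.034 -1.928  0.045] w [-0.001 -0.003  0.269] rows 9.2
```

>>> {"op": "carry_out", "data": {"increments": [{"wx": 0, "wy": 0, "wz": 0, "tx": 0, "ty": -0.9, "tz": 0, "grip": 0.2}, {"wx": 0, "wy": 0, "wz": 0.05, "tx": 0, "ty": -0.9, "tz": 0, "grip": 0.2}, {"wx": 0, "wy": 0, "wz": 0.1, "tx": 0, "ty": -0.9, "tz": 0, "grip": 0.2}, {"wx": 0, "wy": 0, "wz": 0.15, "tx": 0, "ty": -0.9, "tz": 0, "grip": 0.2}, {"wx": 0, "wy": 0, "wz": 0.2, "tx": 0, "ty": -0.9, "tz": 0, "grip": 0.2}, {"wx": 0, "wy": 0, "wz": 0.27, "tx": 0, "ty": -0.9, "tz": 0, "grip": 0.2}, {"wx": 0, "wy": 0, "wz": 0.27, "tx": 0, "ty": -0.9, "tz": 0, "grip": 0.2}]}}

```text
time_s: 12.55
tcp_pos: [0.515, 0.0742, 0.3793]
ee_rot: [-3.141, -0.003, 2.869]
contact_force: [-0.3, 0.9, -0.4]
opening: 0.0512
grip_force: 0.0
```

```bash
python3 - <<'E'
from m import *
go(.553,-.127,.15,2.8746)
E
```

```text
t [-0.458 -0.917  1.146] w [-0.    -0.002 -0.004] rows 7.4
```

>>> {"op": "carry_out", "data": {"increments": [{"wx": 0, "wy": 0, "wz": 0, "tx": -0.46, "ty": -0.92, "tz": 0, "grip": 0.2}, {"wx": 0, "wy": 0, "wz": 0, "tx": -0.46, "ty": -0.92, "tz": 0.2, "grip": 0.2}, {"wx": 0, "wy": 0, "wz": 0, "tx": -0.46, "ty": -0.92, "tz": 0.4, "grip": 0.2}, {"wx": 0, "wy": 0, "wz": 0, "tx": -0.46, "ty": -0.92, "tz": 0.6, "grip": 0.2}, {"wx": 0, "wy": 0, "wz": 0, "tx": -0.46, "ty": -0.92, "tz": 0.8, "grip": 0.2}, {"wx": 0, "wy": 0, "wz": 0, "tx": -0.46, "ty": -0.92, "tz": 1, "grip": 0.2}, {"wx": 0, "wy": 0, "wz": 0, "tx": -0.46, "ty": -0.92, "tz": 1, "grip": 0.2}, {"wx": 0, "wy": 0, "wz": 0, "tx": -0.46, "ty": -0.92, "tz": 1, "grip": 0.2}]}}

```text
time_s: 13.22
tcp_pos: [0.5528, -0.1259, 0.1757]
ee_rot: [3.141, -0.007, 2.876]
contact_force: [-0.8, -0.5, -0.4]
opening: 0.0512
grip_force: 0.0
```

```bash
python3 - <<'E'
from m import *
meas(['piece_rim','tube_a'],save='w8.png')
print(readout.observe()['tcp_pos'])
go(.553,-.127,.014,2.8746)
E
```

```text
piece_rim 0.72 [ 0.5336 -0.1196] [0.031 0.088] 74.8 [0.46 0.27 0.07 0.26]
tube_a 0.63 [ 0.487  -0.3409] [0.039 0.188] 74.0 [0.   0.16 0.08 0.53]
tube_a 0.59 [ 0.5145 -0.1923] [0.033 0.187] 74.9 [0.29 0.11 0.09 0.55]
[ 0.55341767 -0.12534055  0.17830829]
t [-0.006 -0.01   0.822] w [ 0.001 -0.004  0.   ] rows 3.9
```

>>> {"op": "carry_out", "data": {"increments": [{"wx": 0, "wy": 0, "wz": 0, "tx": -0.007, "ty": 0, "tz": 0.2, "grip": 0.2}, {"wx": 0, "wy": 0, "wz": 0, "tx": -0.007, "ty": 0, "tz": 0.4, "grip": 0.2}, {"wx": 0, "wy": 0, "wz": 0, "tx": -0.007, "ty": 0, "tz": 0.6, "grip": 0.2}, {"wx": 0, "wy": 0, "wz": 0, "tx": -0.007, "ty": 0, "tz": 0.72, "grip": 0.2}, {"wx": 0, "wy": 0, "wz": 0, "tx": -0.007, "ty": 0, "tz": 0.78, "grip": 0.2}, {"wx": 0, "wy": 0, "wz": 0, "tx": -0.007, "ty": 0, "tz": 0.81, "grip": 0.2}, {"wx": 0, "wy": 0, "wz": 0, "tx": -0.007, "ty": 0, "tz": 0.81, "grip": 0.2}]}}

```text
time_s: 13.95
tcp_pos: [0.5576, -0.1266, 0.0204]
ee_rot: [-3.141, 0.002, 2.874]
contact_force: [0.1, 0.4, -0.2]
opening: 0.0512
grip_force: 0.0
```

>>> {"op": "carry_out", "data": {"increments": [{"wx": 0, "wy": 0, "wz": 0, "tx": 0, "ty": 0, "tz": 0, "grip": -0.5}, {"wx": 0, "wy": 0, "wz": 0, "tx": 0, "ty": 0, "tz": 0, "grip": -0.5}, {"wx": 0, "wy": 0, "wz": 0, "tx": 0, "ty": 0, "tz": 0, "grip": -0.8}, {"wx": 0, "wy": 0, "wz": 0, "tx": 0, "ty": 0, "tz": 0, "grip": -0.8}, {"wx": 0, "wy": 0, "wz": 0, "tx": 0, "ty": 0, "tz": 0, "grip": -1}, {"wx": 0, "wy": 0, "wz": 0, "tx": 0, "ty": 0, "tz": 0, "grip": -1}, {"wx": 0, "wy": 0, "wz": 0, "tx": 0, "ty": 0, "tz": 0, "grip": -1}], "grip_force": 80}}

```text
time_s: 14.53
tcp_pos: [0.5588, -0.1286, 0.0226]
ee_rot: [-3.139, 0.006, 2.873]
contact_force: [-2.5, -3.3, 5.7]
opening: 0.0274
grip_force: 78.9
```

>>> {"op": "carry_out", "data": {"increments": [{"wx": 0, "wy": 0, "wz": 0, "tx": 0, "ty": 0, "tz": -0.1, "grip": -1}, {"wx": 0, "wy": 0, "wz": 0, "tx": 0, "ty": 0, "tz": -0.3, "grip": -1}, {"wx": 0, "wy": 0, "wz": 0, "tx": 0, "ty": 0, "tz": -0.5, "grip": -1}, {"wx": 0, "wy": 0, "wz": 0, "tx": 0, "ty": 0, "tz": -0.7, "grip": -1}, {"wx": 0, "wy": 0, "wz": 0, "tx": 0, "ty": 0, "tz": -0.9, "grip": -1}, {"wx": 0, "wy": 0, "wz": 0, "tx": 0, "ty": 0, "tz": -1, "grip": -1}, {"wx": 0, "wy": 0, "wz": 0, "tx": 0, "ty": 0, "tz": -1, "grip": -1}]}}

```text
time_s: 15.12
tcp_pos: [0.56, -0.1281, 0.2279]
ee_rot: [-3.14, 0.014, 2.873]
contact_force: [0.7, -0.2, 0.2]
opening: 0.0272
grip_force: 79.0
```

```bash
python3 - <<'E'
from m import *
meas(['tube_a'],save='w9.png')
print([(d['score'],d['bbox']) for d in nets.trace('wrist','piece_rim')[:2]])
print(readout.observe()['tcp_pos'])
go(.52,-.0,.385,3.15)
go(.492,.2535,.385,3.296)
E
```

```text
tube_a 0.95 [ 0.4863 -0.3411] [0.038 0.188] 74.8 [0.01 0.14 0.13 0.46]
tube_a 0.59 [ 0.5149 -0.1928] [0.032 0.187] 74.8 [0.31 0.1  0.08 0.47]
[(0.81, [0.4236, 0.259, 0.1595, 0.5329]), (0.62, [0.0, 0.0187, 0.6417, 0.6533])]
[ 0.55611705 -0.1264471   0.2190619 ]
t [ 0.342  0.562 -0.829] w [ 0.    -0.    -0.176] rows 5.1
t [ 0.813  1.747 -0.829] w [ 0.    -0.    -0.269] rows 10.1
```

>>> {"op": "carry_out", "data": {"increments": [{"wx": 0, "wy": 0, "wz": 0, "tx": 0.1, "ty": 0, "tz": -0.85, "grip": -1}, {"wx": 0, "wy": 0, "wz": 0, "tx": 0.1, "ty": 0.1, "tz": -0.85, "grip": -1}, {"wx": 0, "wy": 0, "wz": 0, "tx": 0.2, "ty": 0.2, "tz": -0.85, "grip": -1}, {"wx": 0, "wy": 0, "wz": 0, "tx": 0.3, "ty": 0.3, "tz": -0.85, "grip": -1}, {"wx": 0, "wy": 0, "wz": -0.05, "tx": 0.4, "ty": 0.9, "tz": -0.85, "grip": -1}, {"wx": 0, "wy": 0, "wz": -0.1, "tx": 0.4, "ty": 0.9, "tz": -0.85, "grip": -1}, {"wx": 0, "wy": 0, "wz": -0.15, "tx": 0.4, "ty": 0.9, "tz": -0.85, "grip": -1}, {"wx": 0, "wy": 0, "wz": -0.2, "tx": 0.4, "ty": 0.9, "tz": -0.85, "grip": -1}]}}

```text
time_s: 15.93
tcp_pos: [0.5263, 0.0718, 0.3882]
ee_rot: [3.14, -0.002, -3.089]
contact_force: [0.8, -0.5, 0.3]
opening: 0.0271
grip_force: 79.1
```

```bash
python3 - <<'E'
from m import *
print(readout.observe()['tcp_pos'])
go(.492,.2535,.385,3.296)
E
```

```text
[0.52628344 0.07184539 0.38816622]
t [0.123 0.916 0.018] w [ 0.001 -0.001 -0.065] rows 4.4
```

>>> {"op": "carry_out", "data": {"increments": [{"wx": 0, "wy": 0, "wz": -0.065, "tx": 0.12, "ty": 0.92, "tz": 0, "grip": -1}, {"wx": 0, "wy": 0, "wz": -0.065, "tx": 0.12, "ty": 0.92, "tz": 0, "grip": -1}, {"wx": 0, "wy": 0, "wz": -0.065, "tx": 0.12, "ty": 0.92, "tz": 0, "grip": -1}, {"wx": 0, "wy": 0, "wz": -0.065, "tx": 0.12, "ty": 0.92, "tz": 0, "grip": -1}, {"wx": 0, "wy": 0, "wz": -0.065, "tx": 0.12, "ty": 0.92, "tz": 0.2, "grip": -1}, {"wx": 0, "wy": 0, "wz": -0.065, "tx": 0.12, "ty": 0.92, "tz": 0.4, "grip": -1}, {"wx": 0, "wy": 0, "wz": -0.065, "tx": 0.12, "ty": 0.92, "tz": 0.4, "grip": -1}, {"wx": 0, "wy": 0, "wz": -0.065, "tx": 0.12, "ty": 0.92, "tz": 0.4, "grip": -1}]}}

```text
time_s: 16.6
tcp_pos: [0.4927, 0.2503, 0.3049]
ee_rot: [-3.14, -0.01, -2.994]
contact_force: [0.3, -0.6, -0.4]
opening: 0.0272
grip_force: 79.1
```

```bash
python3 - <<'E'
from m import *
print(readout.observe()['tcp_pos'])
meas(['piece_rim'])
go(.486,.2525,.28,3.296)
go(.486,.2525,.194,3.296)
E
```

```text
[0.49270294 0.25026274 0.3048739 ]
piece_rim 0.58 [0.5716 0.2622] [0.29  0.101] 8.5 [0.42 0.26 0.16 0.54]
piece_rim 0.31 [ 0.7946 -0.0531] [0.078 0.194] 46.2 [0.   0.71 0.16 0.22]
t [0.047 0.018 0.155] w [ 0.     0.001 -0.005] rows 0.8
t [0.048 0.018 0.585] w [ 0.     0.001 -0.005] rows 2.8
```

>>> {"op": "carry_out", "data": {"increments": [{"wx": 0, "wy": 0, "wz": 0, "tx": 0.05, "ty": 0.015, "tz": 0.1, "grip": -1}, {"wx": 0, "wy": 0, "wz": 0, "tx": 0.05, "ty": 0.015, "tz": 0.15, "grip": -1}, {"wx": 0, "wy": 0, "wz": 0, "tx": 0.05, "ty": 0.015, "tz": 0.2, "grip": -1}, {"wx": 0, "wy": 0, "wz": 0, "tx": 0.05, "ty": 0.015, "tz": 0.25, "grip": -1}, {"wx": 0, "wy": 0, "wz": 0, "tx": 0.05, "ty": 0.015, "tz": 0.3, "grip": -1}, {"wx": 0, "wy": 0, "wz": 0, "tx": 0.05, "ty": 0.015, "tz": 0.35, "grip": -1}, {"wx": 0, "wy": 0, "wz": 0, "tx": 0.05, "ty": 0.015, "tz": 0.4, "grip": -1}, {"wx": 0, "wy": 0, "wz": 0, "tx": 0.05, "ty": 0.015, "tz": 0.4, "grip": -1}], "grip_force": 100}}

```text
time_s: 17.37
tcp_pos: [0.486, 0.2525, 0.2325]
ee_rot: [3.14, 0.003, -2.995]
contact_force: [-7.1, -0.7, 5.7]
opening: 0.0265
grip_force: 103.3
```

```bash
python3 - <<'E'
from m import *
cam('wrist');s=readout.observe();print(s['tcp_pos'],s['contact_force'],s['wrist_torque'],s['opening'])
print([(d['score'],d['bbox']) for d in nets.trace('wrist','piece_rim')[:2]])
go(.490,.2530,.192,3.296)
E
```

```text
[0.48490744 0.25232781 0.23158359] [-7.51583541 -0.70128901  5.44376905] [-0.09791592  1.26489497  0.01220488] 0.026596428094191046
[(0.85, [0.4214, 0.2575, 0.1588, 0.5325])]
t [-0.028 -0.001  0.195] w [ 0.    -0.001 -0.005] rows 0.9
```

>>> {"op": "carry_out", "data": {"increments": [{"wx": 0, "wy": 0, "wz": 0, "tx": 0, "ty": 0, "tz": 0.05, "grip": -1}, {"wx": 0, "wy": 0, "wz": 0, "tx": 0, "ty": 0, "tz": 0.1, "grip": -1}, {"wx": 0, "wy": 0, "wz": 0, "tx": 0, "ty": 0, "tz": 0.15, "grip": -1}, {"wx": 0, "wy": 0, "wz": 0, "tx": 0, "ty": 0, "tz": 0.19, "grip": -1}, {"wx": 0, "wy": 0, "wz": 0, "tx": -0.02, "ty": 0, "tz": 0.19, "grip": -1}, {"wx": 0, "wy": 0, "wz": 0, "tx": -0.03, "ty": 0, "tz": 0.19, "grip": -1}, {"wx": 0, "wy": 0, "wz": 0, "tx": -0.03, "ty": 0, "tz": 0.19, "grip": -1}]}}

```text
time_s: 18.05
tcp_pos: [0.4882, 0.2526, 0.1896]
ee_rot: [-3.142, -0.009, -2.994]
contact_force: [-7.4, -0.0, -1.3]
opening: 0.0267
grip_force: 102.3
```

```bash
python3 - <<'E'
from m import *
cam('wrist','w10.png');s=readout.observe();print(s['tcp_pos'],s['contact_force'],s['wrist_torque'],s['opening'])
print([(d['score'],d['bbox']) for d in nets.trace('wrist','piece_rim')[:2]])
print([(d['score'],d['bbox']) for d in nets.trace('wrist','flap')[:2]])
E
```

```text
[0.48809742 0.25266006 0.18956355] [-8.05405366 -0.44588168 -1.7679405 ] [-0.08706543  1.42297893  0.03567769] 0.026399862216761456
[(0.9, [0.4252, 0.2558, 0.1572, 0.5385])]
[(0.96, [0.0973, 0.5229, 0.7831, 0.4771]), (0.66, [0.423, 0.2592, 0.1572, 0.531])]
```

>>> {"op": "carry_out", "data": {"increments": [{"wx": 0, "wy": 0, "wz": 0, "tx": -0.02, "ty": 0, "tz": -0.01, "grip": -1}, {"wx": 0, "wy": 0, "wz": 0, "tx": -0.02, "ty": 0, "tz": -0.01, "grip": -1}, {"wx": 0, "wy": 0, "wz": 0, "tx": -0.02, "ty": 0, "tz": -0.01, "grip": 0.3}, {"wx": 0, "wy": 0, "wz": 0, "tx": -0.02, "ty": 0, "tz": -0.01, "grip": 0.3}, {"wx": 0, "wy": 0, "wz": 0, "tx": -0.02, "ty": 0, "tz": -0.01, "grip": 0.3}, {"wx": 0, "wy": 0, "wz": 0, "tx": -0.02, "ty": 0, "tz": -0.01, "grip": 0.3}, {"wx": 0, "wy": 0, "wz": 0, "tx": -0.02, "ty": 0, "tz": -0.01, "grip": 0.3}, {"wx": 0, "wy": 0, "wz": 0, "tx": -0.02, "ty": 0, "tz": -0.01, "grip": 0.3}, {"wx": 0, "wy": 0, "wz": 0, "tx": -0.02, "ty": 0, "tz": -0.01, "grip": 0.3}, {"wx": 0, "wy": 0, "wz": 0, "tx": -0.02, "ty": 0, "tz": -0.01, "grip": 0.3}, {"wx": 0, "wy": 0, "wz": 0, "tx": -0.02, "ty": 0, "tz": -0.01, "grip": 0.3}, {"wx": 0, "wy": 0, "wz": 0, "tx": -0.02, "ty": 0, "tz": -0.01, "grip": 0.3}]}}

```text
time_s: 19.2
tcp_pos: [0.4923, 0.2524, 0.1921]
ee_rot: [-3.139, -0.008, -2.994]
contact_force: [-9.0, -4.6, 0.1]
opening: 0.0556
grip_force: 4.3
```

```bash
python3 - <<'E'
from m import *
cam('wrist','w11.png');s=readout.observe();print(s['tcp_pos'],s['contact_force'],s['opening'])
E
```

```text
[0.4923523  0.25240693 0.19213306] [-8.7171248  -4.09606285 -0.07064718] 0.05570753371771884
```

View pics/w11.png

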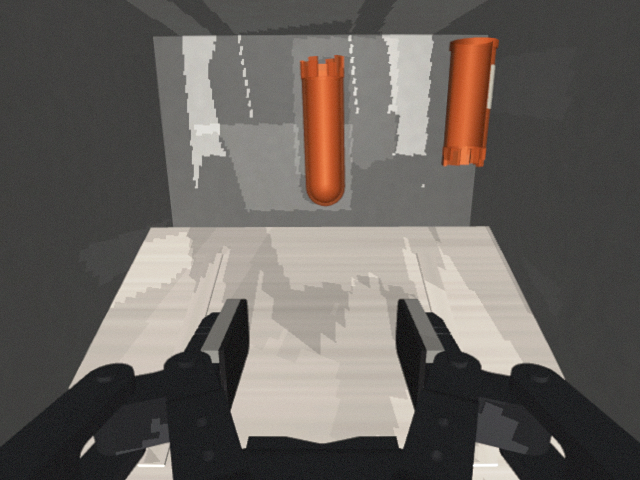

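Both pieces lie on the bin floor, closed piece at (323,130) and rim piece at (470,100). I withdraw straight up and let the flap shut.

>>> {"op": "carry_out", "data": {"increments": [{"wx": 0, "wy": 0, "wz": 0, "tx": 0.03, "ty": 0, "tz": -0.1, "grip": 0.3}, {"wx": 0, "wy": 0, "wz": 0, "tx": 0.03, "ty": 0, "tz": -0.3, "grip": 0.2}, {"wx": 0, "wy": 0, "wz": 0, "tx": 0.03, "ty": 0, "tz": -0.5, "grip": 0.2}, {"wx": 0, "wy": 0, "wz": 0, "tx": 0.03, "ty": 0, "tz": -0.7, "grip": 0.2}, {"wx": 0, "wy": 0, "wz": 0, "tx": 0.03, "ty": 0, "tz": -0.9, "grip": 0.2}, {"wx": 0, "wy": 0, "wz": 0, "tx": 0.03, "ty": 0, "tz": -0.95, "grip": 0.2}, {"wx": 0, "wy": 0, "wz": 0, "tx": 0.03, "ty": 0, "tz": -0.95, "grip": 0.2}, {"wx": 0, "wy": 0, "wz": 0, "tx": 0.03, "ty": 0, "tz": -0.95, "grip": 0.2}, {"wx": 0, "wy": 0, "wz": 0, "tx": 0.03, "ty": 0, "tz": -0.95, "grip": 0.2}, {"wx": 0, "wy": 0, "wz": 0, "tx": 0.03, "ty": 0, "tz": -0.95, "grip": 0.2}]}}

```text
time_s: 20.08
tcp_pos: [0.4879, 0.2525, 0.3806]
ee_rot: [-3.141, -0.004, -2.994]
contact_force: [0.2, -0.1, -1.2]
opening: 0.0513
grip_force: 0.0
```

```bash
python3 - <<'E'
from m import *
meas(['flap']); meas(['tube_a'],'side')
s=readout.observe();print(s['tcp_pos'],s['contact_force'])
print(order.job_done())
E
```

```text
flap 0.78 [0.4598 0.2472] [0.137 0.176] 8.7 [0.27 0.16 0.44 0.44]
tube_a 0.7 [ 0.5385 -0.195 ] [0.046 0.13 ] 74.8 [0.45 0.46 0.06 0.03]
tube_a 0.7 [ 0.1826 -0.2737] [0.189 0.029] 59.7 [0.6  0.42 0.03 0.06]
tube_a 0.69 [ 0.5351 -0.3491] [0.052 0.066] 87.0 [0.46 0.42 0.03 0.02]
[0.48819372 0.25275198 0.38205767] [ 0.60461447 -0.36268406  0.29091597]
the job is handed in; nothing more can be done
None
```

Both broken pieces are on the floor of the bin and the flap has sprung shut; the two whole tubes were still in their places when last measured, I saw no contact with the other glassware, and the job was handed in at about 20 s.

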